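# Hold the matching cover plate over the perfusion chamber for the screws

### The job

The gasket and cover glass already lie in the black perfusion chamber. Of the three loose aluminium cover plates, pick up the one whose four screw holes match the chamber's four brass threads, and hold it level about 1 cm above the chamber with every hole straight over its thread, so that I can start the screws; neither the plate nor the gripper may touch the chamber or its glass, and the other plates and tools stay where they are. Finish while still holding the plate there, still and hovering: do not set it down or let go.

Things in the scene. Friction and masses are not known exactly. Their poses are not given: they have to be found in the camera images.
- chamber: perfusion chamber, fixed: black block 120x80 mm, flat top 20 mm above the bench, on an aluminium plate 140x96x4 mm; four brass threads (8.4 mm outside, 5 mm bore) in its top on a 78x42 mm rectangle (along x, y); amid them a 45 mm gasket with a 42 mm cover glass, its top 1.2 mm above the block's. Origin: centre of the underside, on the bench; x along the length, z up
- chamber_top (a point): centre of the chamber block's flat top face, 20 mm above the bench, axes as the chamber
- thread_a (a point): mouth of one brass thread, at (+39, +21, 20) mm in the chamber's frame
- thread_c (a point): mouth of the brass thread at the far end of the diagonal, at (-39, -21, 20) mm in the chamber's frame
- cover_78: aluminium cover plate 94x56x10 mm (x,y,z), lying flat; 30 mm round window, two steel tubes 7 mm high beside it; four 7 mm holes on a 78x42 mm rectangle (along x,y). Origin: centre of the underside; x along its length, z up. About 120 g; grip it across 56 mm, fingertips just above the bench. Either way round is the same
- hole_a (a point): centre of one screw hole of cover_78 at its underside, at (+39, +21, 0) mm in the cover's frame
- hole_c (a point): centre of the hole at the far end of the diagonal in cover_78 at its underside, at (-39, -21, 0) mm
- cover_60: aluminium cover plate 76x56x10 mm (x,y,z), lying flat; 30 mm round window, two steel tubes 7 mm high beside it; four 7 mm holes on a 60x42 mm rectangle (along x,y). Origin: centre of the underside; x along its length, z up. About 97 g; grip it across 56 mm, fingertips just above the bench
- cover_96: aluminium cover plate 112x56x10 mm (x,y,z), lying flat; 30 mm round window, two steel tubes 7 mm high beside it; four 7 mm holes on a 96x42 mm rectangle (along x,y). Origin: centre of the underside; x along its length, z up. About 143 g; grip it across 56 mm, fingertips just above the bench
- hex_key: T-handle hex key with red handle, 62 x 101 x 16 mm, lying loose; origin: centre of underside
- screwdriver: small red screwdriver, 18 x 146 x 16 mm, lying at the right; origin: centre of underside
- filter_cube: black microscope filter cube, 36 x 36 x 37 mm, standing at the right; origin: centre of underside
- objective: silvery microscope objective, 29 mm across, 50 mm high, standing at the right; origin: centre of underside

How it is judged (in metres and radians):
On the way:
1. the matching cover plate is held in the gripper, clear of the bench (height (world z) of cover_78 above 0.025 m and contact force between cover_78 and the fingers above 1 N), for 0.2 s.
At the end, for the whole second after the job is handed in: The matching plate is in the grip (over 1 N), underside 5 to 16 mm above the chamber's flat top, level within 0.07 rad, right side up, holes within 3 mm of the threads horizontally (either way round), at rest (under 10 mm/s, 0.1 rad/s); nothing touches the chamber (((horizontal distance between hole_a and thread_a below 0.003 m and horizontal distance between hole_c and thread_c below 0.003 m) or (horizontal distance between hole_a and thread_c below 0.003 m and horizontal distance between hole_c and thread_a below 0.003 m)) and z of cover_78 in the frame of chamber_top between 0.005 and 0.016 m and angle between cover_78's own z axis and vertical below 0.07 rad and contact force between cover_78 and the fingers above 1 N and contact force between chamber and anything else below 0.1 N and linear speed of cover_78 below 0.01 m/s and angular speed of cover_78 below 0.1 rad/s); the arm keeps its last pose, push and grip.
It fails at once if the chamber or its cover glass is touched by the plate, the gripper or anything else (over 0.5 N) (contact force between chamber and anything else above 0.5 N).
It fails at once if one of the two other cover plates is moved more than 20 mm (distance of any of cover_60, cover_96 from where it was at the start of the episode above 0.02 m).
It fails at once if one of the tools and things lying about is moved more than 20 mm (distance of any of hex_key, screwdriver, filter_cube, objective from where it was at the start of the episode above 0.02 m).
It also fails if it takes over 38 s, if anything falls off the work surface, if the arm or the gripper's body presses on something with over 40 N, if the wrist force passes 120 N, or if a joint passes its speed limit or range.

### The arm

A 6-joint arm with a two-finger parallel gripper is mounted at the origin on a cart in front of the work surface, level with it; the furniture and walls round the work are solid. World frame = base frame: x ahead of the robot, y to its left, z up, the work surface at z = 0. Lengths are in mm, angles in rad, forces in N, time in s.
With the tool pointing down it reaches from about 350 to 875 mm from the base axis. Payload 4.2 kg.
Tool frame: the origin (TCP) lies between the finger pads; the fingertips stand 17 mm ahead of it and the grasp point (between the pads) lies 2 mm behind it; z points along the fingers, y is the line along which they close (so a half turn about z gives the same grasp; the last joint's range is limited). The gripper opens to 85 mm and grips with 20 to 120 N. Pads are 22 mm wide; open, the fingers measure 114 mm over their backs; the gripper's body (76 mm by 85 mm) begins 54 mm behind the grasp point. The pads swing forward as they close: fully open they stand 13 mm farther back than shut.
Start: joints at [1.377, 0.385, 0.008, 0, -1.194, -0.259], TCP at [273.394, 562.01, 248.312] pointing down, gripper open.
Joint ranges: [-3.14, 3.14], [-1.21, 2.06], [-1.07, 1.41], [-3.16, 2.05], [-2.99, -0.16], [-3.1, 3.1]. Speed limits (rad/s): [2.79, 2.79, 3.14, 3.14, 3.14, 3.14].

### API

Orientations are given as a unit quaternion [x, y, z, w].
In Python, from bench import arm gives the robot as it stands.
- The arm moves only by the tool move_tool, called after ">>>" in YAML: its name, and indented under it one key for each argument. Schema: {"type":"object","properties":{"ticks":{"type":"array","items":{"type":"array","prefixItems":[{"type":"array","items":{"type":"number"},"minItems":3,"maxItems":3},{"type":"array","items":{"type":"number"},"minItems":3,"maxItems":3}],"minItems":2,"maxItems":2},"minItems":1,"maxItems":10},"finger_gap":{"type":"number"},"only":{"type":"string"},"quiet":{"type":"boolean"},"lines":{"type":"string"}},"required":["ticks"],"additionalProperties":false}. ticks is a list of rows, 1 to 10 of them, each written [[dx, dy, dz], [rx, ry, rz]]: dx, dy, dz in normalised numbers (1 is 75 cm), then a rotation vector rx, ry, rz in shares of 2 pi rad (1.0 is 2 pi rad); each row is the pose to reach, as a shift and turn from the pose commanded when the call began, along the tool's axes at that moment; what a row does not reach only later rows make up. A row lasts 1/10 s, in which the tool goes at most 50 mm and 0.15 rad, less where a joint would pass 70% of its speed; a pose out of reach is approached as far as the arm can. finger_gap is the finger opening in mm, set as the call begins (left out keeps the last). The fingers move at their own pace and stop on an object; the grip force is fixed at half the most. Time passes only in rows, so rows that do not move let the fingers close. The tool returns the time, the measured TCP pose, the force, the opening and the grip force at its end. only (a regular expression) keeps the lines of the reply that match it, lines (a string "A,B") keeps lines A to B, and quiet returns only ok. Shift and turn numbers lie between -1 and 1, and a call with a number outside is refused. Input that does not fit is refused with a message, and nothing moves.
- arm.read_state(): the state, without advancing time (a new reading comes with each control period).
- arm.get_image(name): name is "scene" or "top" or "wrist"; returns the picture (400x640x3 uint8, blue, green, red); there is no depth.
- arm.get_calibration(name): a dict with "K" (3x3 intrinsics, pixels), "rvec" (rotation vector, rad) and "tvec" (3), from world to camera coordinates, as OpenCV has them. Camera axes: x right, y down, z forward; pixel columns grow to the right and rows downward; lengths in mm; the calibration is good to about 2 mm. A picture is of the moment at which its call begins: read the wrist's pose just before it. get_calibration takes no time and is no camera call; for the wrist camera it gives the pose at the moment of the call.
- arm.job_done(): hands the job in; it is judged then, once.
The state is a dict: "clock": time; "joints": joint angles; "joint_vel": joint speeds; "joint_efforts": joint torques, N m; "position": TCP position; "ee_rot": TCP orientation; "contact_force": force on the tool from outside, world axes, zero at the start; "wrist_torque": the same for the moment, N m; "gripper_width": finger opening in mm; "grasp_force": force on a finger pad.
Only numpy, scipy, OpenCV 4.12 (cv2) and the standard library are available. Lean on these libraries where they do the work, as an engineer would, in place of code of your own. Each camera call takes 0.05 s, during which the arm holds its last target. There are 200 camera calls.

## Working session

There is one attempt and no reset: what is moved stays moved. The work goes in short steps, Python scripts to look and compute and a tool call to move; the robot and the scene stay as the last step left them, time stands still between calls to the robot, and variables do not carry over. Pictures are saved under pics/ and viewed, at most 12 in all, crops included, and the job is handed in when it is done.

```bash
ls; mkdir -p pics
```

Run:
```python
from bench import arm
import cv2
for n in("top","scene"):
    cv2.imwrite(f"pics/{n}0.png",arm.get_image(n)); 
    c=arm.get_calibration(n);print(n,c)
s=arm.read_state();print(s["clock"],s["position"],s["ee_rot"])
```

```text
bench.py
pics
top {'K': array([[401.08016428,   0.        , 316.07806025],
       [  0.        , 401.08016428, 204.20184326],
       [  0.        ,   0.        ,   1.        ]]), 'rvec': array([ 2.12707326, -2.15053297,  0.12748726]), 'tvec': array([-118.55489782,  514.79968948,  965.86242599])}
scene {'K': array([[444.27340471,   0.        , 319.00235505],
       [  0.        , 444.27340471, 194.11991876],
       [  0.        ,   0.        ,   1.        ]]), 'rvec': array([ 1.94033649, -0.84178625,  0.49749492]), 'tvec': array([-442.44446064,  185.3137305 ,  807.84253284])}
0.1 [273.22913418 561.57618509 247.35952989] [ 9.74456844e-01 -2.24572814e-01 -1.60471090e-04  9.40565830e-04]
```

View pics/top0.png

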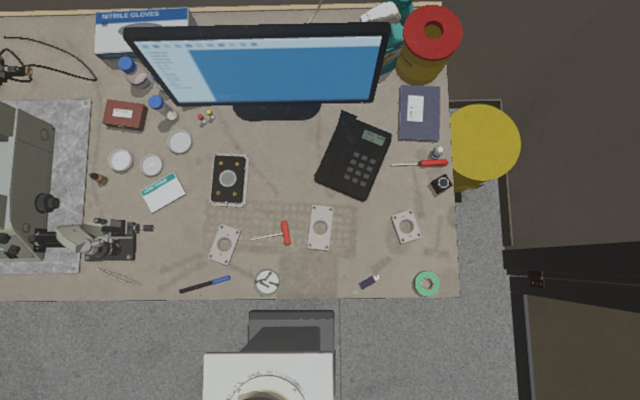

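View pics/scene0.png

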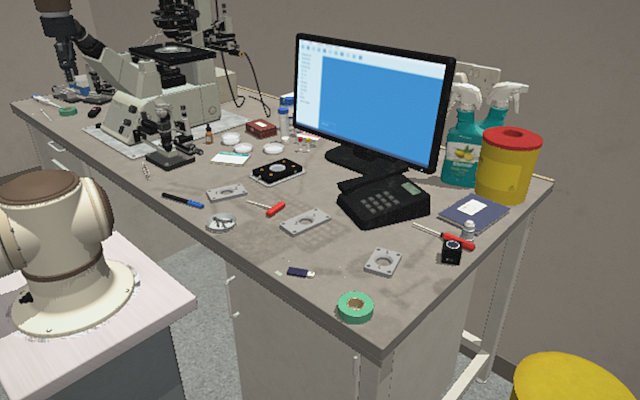

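The top view shows three plates: left (225,244), middle (320,228) and right (406,226). The chamber is at (229,180) and the hex key at (275,234). In the scene view the left plate is at (226,192) and the chamber at (277,171). Next I'll measure the plate lengths and poses.

Create h.py:
```python
import numpy as np,cv2
from bench import arm
def ray(c,uv):
    R=cv2.Rodrigues(c["rvec"])[0]; p=cv2.undistortPoints(np.float64(uv).reshape(-1,1,2),c["K"],None)[:,0]
    d=np.c_[p,np.ones(len(p))]@R
    return -R.T@np.ravel(c["tvec"]),d
def cast(c,uv,z):
    o,d=ray(c,uv); return (o+d*((z-o[2])/d[:,2])[:,None])[:,:2]
def tri(c1,u1,c2,u2):
    P=lambda c:c["K"]@np.c_[cv2.Rodrigues(c["rvec"])[0],np.ravel(c["tvec"])]
    X=cv2.triangulatePoints(P(c1),P(c2),np.float64(u1).reshape(-1,2).T,np.float64(u2).reshape(-1,2).T)
    return (X[:3]/X[3]).T
```

Run:
```python
from h import *
im=cv2.imread("pics/top0.png");c=arm.get_calibration("top")
g=cv2.cvtColor(im,6);hsv=cv2.cvtColor(im,cv2.COLOR_BGR2HSV)
print(im[244,212],im[236,215],im[230,200],im[210,320],im[240,345])
roi=np.zeros_like(g);roi[205:270,200:430]=255
for t in(140,150,160):
    m=cv2.bitwise_and(cv2.inRange(g,t,255),roi)
    m=cv2.morphologyEx(m,cv2.MORPH_CLOSE,np.ones((5,5)))
    for k in cv2.findContours(m,0,2)[0]:
        if cv2.contourArea(k)>200:
            r=cv2.minAreaRect(np.float32(cast(c,k.reshape(-1,2),10)));print(t,np.round(r[0]),np.round(r[1]),round(r[2],1),cv2.contourArea(k))
m=cv2.inRange(g,0,60);roi[:]=0;roi[150:215,205:255]=255
m=cv2.morphologyEx(m&roi,cv2.MORPH_CLOSE,np.ones((5,5)))
for k in cv2.findContours(m,0,2)[0]:
    if cv2.contourArea(k)>200:
        r=cv2.minAreaRect(np.float32(cast(c,k.reshape(-1,2),20)));print("ch",r)
cv2.imwrite("pics/crop1.png",cv2.resize(im[145:275,190:350],None,fx=4,fy=4,interpolation=2))
cv2.imwrite("pics/w0.png",arm.get_image("wrist"))
```

```text
[140 148 153] [143 152 157] [129 141 148] [164 169 173] [125 135 143]
140 [ 432. -294.] [232. 161.] 89.3 4478.0
140 [435. -16.] [385. 163.] 89.3 7683.5
150 [418. 109.] [67. 93.] 70.3 758.5
150 [ 452. -361.] [97. 70.] 19.9 652.0
150 [ 457. -143.] [ 76. 112.] 81.7 897.5
160 [419. 112.] [53. 91.] 70.2 649.5
160 [ 459. -352.] [74. 53.] 17.6 561.5
160 [ 459. -133.] [ 53. 109.] 83.3 823.5
ch ((584.9370727539062, 101.51013946533203), (78.51799774169922, 117.57661437988281), 86.39205169677734)
```

View pics/crop1.png

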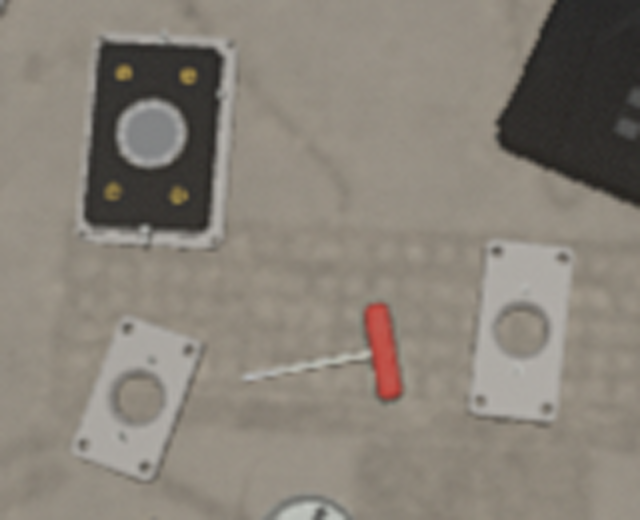

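The contour lengths show the left plate is cover_78 (91 mm; the others are 109 and 74). It lies near (419,112) at yaw -20°. The chamber is near (585,101) at yaw -3.6°. In the crop, the threads show at (123,72), (188,75), (113,192) and (179,195), and the hex key tip at (245,378) is clear of the plate.

Add to h.py:
```python
from scipy.spatial.transform import Rotation as Ro
def delta(p,yaw):  # tool-axis shift & rotvec to TCP p, tool x at yaw, pointing down (from measured pose)
    s=arm.read_state();R=Ro.from_quat(s["ee_rot"])
    T=Ro.from_euler("z",yaw)*Ro.from_euler("x",np.pi)
    return np.round(R.inv().apply(np.array(p)-s["position"]),2),np.round((R.inv()*T).as_rotvec(),4)
```

Run:
```python
from h import *
s=arm.read_state();R=Ro.from_quat(s["ee_rot"]);c=arm.get_calibration("wrist");Rc=cv2.Rodrigues(c["rvec"])[0]
o=-Rc.T@np.ravel(c["tvec"]);print("cam in tool",R.inv().apply(o-s["position"]),"opt axis",R.inv().apply(Rc[2]),"cam x",R.inv().apply(Rc[0]),c["K"])
y=np.radians(-19.8);print(delta((419,111,250),y), s["position"],R.as_matrix())
```

```text
cam in tool [  72.66499047    0.64332386 -126.77210876] opt axis [-2.81538553e-01 -2.24465640e-04  9.59549891e-01] cam x [-8.69799015e-05  9.99999975e-01  2.08407546e-04] [[325.05900794   0.         319.78554007]
 [  0.         325.05900794 195.74966531]
 [  0.           0.           1.        ]]
(array([328.28, 341.41,  -1.93]), array([ 0.0017,  0.    , -0.1074])) [273.23400503 561.64456371 247.4671228 ] [[ 8.99155257e-01 -4.37629281e-01 -6.60333116e-04]
 [-4.37629771e-01 -8.99153930e-01 -1.54699757e-03]
 [ 8.32703196e-05  1.67997243e-03 -9.99998585e-01]]
```

View pics/w0.png

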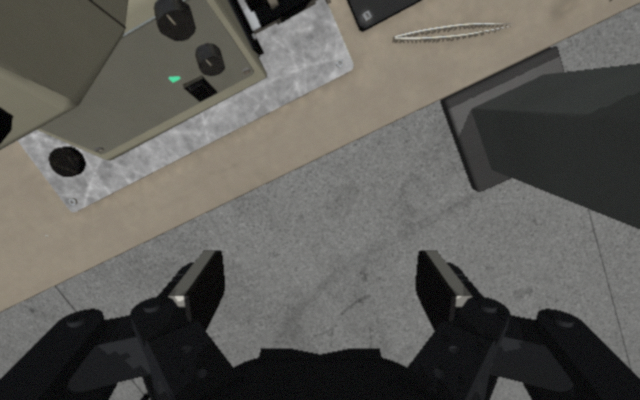

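The wrist view shows the fingers at (195,280) and (445,280), beyond the bench edge, with the microscope body at upper left. I'll go round it along the bench edge.

Careful with the scale: shifts go in shares of 75 cm and turns go in shares of 2 pi rad. That gives: 330 mm / 750 = 0.44, 250 mm / 750 = 0.3333, -0.107 rad / 6.2832 = -0.017.

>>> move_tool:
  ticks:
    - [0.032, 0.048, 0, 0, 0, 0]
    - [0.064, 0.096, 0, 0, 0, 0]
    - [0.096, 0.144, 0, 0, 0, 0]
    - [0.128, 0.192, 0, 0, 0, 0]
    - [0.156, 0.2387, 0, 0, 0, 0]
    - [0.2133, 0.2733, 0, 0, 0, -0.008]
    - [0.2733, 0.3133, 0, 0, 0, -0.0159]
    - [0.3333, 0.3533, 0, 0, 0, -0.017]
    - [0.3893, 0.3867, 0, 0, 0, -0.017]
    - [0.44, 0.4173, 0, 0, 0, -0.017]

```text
refused: ticks[0]: [0.032, 0.048, 0, 0, 0, 0] is too long (schema: maxItems 2). Nothing was moved.
```

Wrong form. The message asks for rows with the three-number parts in brackets of their own, so I'll send the same numbers that way.

>>> move_tool:
  ticks:
    - [[0.032, 0.048, 0], [0, 0, 0]]
    - [[0.064, 0.096, 0], [0, 0, 0]]
    - [[0.096, 0.144, 0], [0, 0, 0]]
    - [[0.128, 0.192, 0], [0, 0, 0]]
    - [[0.156, 0.2387, 0], [0, 0, 0]]
    - [[0.2133, 0.2733, 0], [0, 0, -0.008]]
    - [[0.2733, 0.3133, 0], [0, 0, -0.0159]]
    - [[0.3333, 0.3533, 0], [0, 0, -0.017]]
    - [[0.3893, 0.3867, 0], [0, 0, -0.017]]
    - [[0.44, 0.4173, 0], [0, 0, -0.017]]

```text
clock: 1.15
position: [432.7, 135.7, 248.5]
ee_rot: [0.985, -0.172, 0.0, -0.0]
contact_force: [1.4, 1.6, 0.7]
gripper_width: 85.3
grasp_force: 0.0
```

>>> move_tool:
  ticks:
    - [[0.0507, 0.032, 0], [0, 0, 0]]
    - [[0.0507, 0.032, 0], [0, 0, 0]]
    - [[0.0507, 0.032, 0], [0, 0, 0]]

```text
clock: 1.45
position: [460.0, 101.0, 247.8]
ee_rot: [0.985, -0.174, -0.0, 0.0]
contact_force: [0.0, 0.3, 0.5]
gripper_width: 85.4
grasp_force: 0.0
```

Run:
```python
from h import *
s=arm.read_state();c=arm.get_calibration("wrist");im=arm.get_image("wrist");cv2.imwrite("pics/w1.png",im)
np.savez("w1.npz",**c);print(s["position"],s["clock"])
```

```text
[460.0152666  101.04775596 247.83174861] 1.45
```

View pics/w1.png

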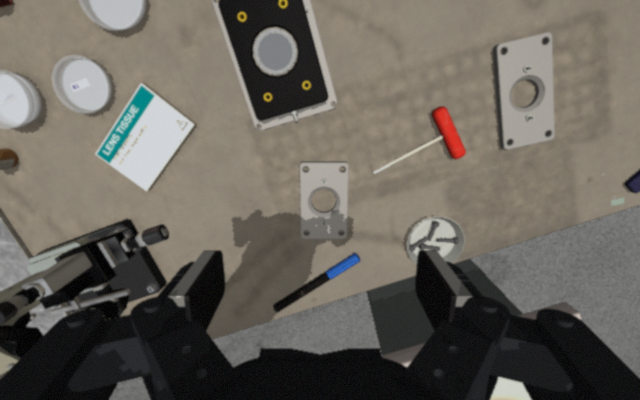

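In this view cover_78 lies at (324,200), with holes near (309,168), (341,168), (308,232) and (342,233). The threads are at (242,17), (283,4), (268,97) and (307,86). I'll take a second wrist position for parallax.

Scaled: 70 mm / 750 = 0.0933, 35 mm / 750 = 0.0467.

>>> move_tool:
  ticks:
    - [[0.0467, 0, 0], [0, 0, 0]]
    - [[0.0933, 0, 0], [0, 0, 0]]
    - [[0.0933, 0, 0], [0, 0, 0]]
    - [[0.0933, 0, 0], [0, 0, 0]]
  lines: "1,2"

```text
clock: 1.9
position: [525.2, 79.5, 247.7]
```

Add to h.py:
```python
def blobs(m,lo,hi):
    n,l,st,ce=cv2.connectedComponentsWithStats(m)
    return np.array([ce[i] for i in range(1,n) if lo<=st[i,4]<=hi]).reshape(-1,2)
def wc(g,m):  # intensity-weighted centroids of mask blobs
    n,l,st,ce=cv2.connectedComponentsWithStats(m);out=[]
    for i in range(1,n):
        if 12<=st[i,4]<=400 and max(st[i,2:4])<30:
            y,x=np.nonzero(l==i);w=g[y,x].astype(float);out.append([(x*w).sum()/w.sum(),(y*w).sum()/w.sum(),st[i,4]])
    return np.array(out).reshape(-1,3)
def threads(im):
    b,g,r=[im[...,i].astype(int) for i in range(3)]
    m=((r-b>45)&(abs(r-g)<80)&(g-b>20)&(r>80)).astype(np.uint8)*255
    m=cv2.morphologyEx(m,cv2.MORPH_CLOSE,np.ones((5,5)))
    return wc(np.ones_like(im[...,0]),m)
def holes(im):
    bh=cv2.morphologyEx(cv2.cvtColor(im,6),cv2.MORPH_BLACKHAT,cv2.getStructuringElement(2,(11,11)))
    return wc(bh,cv2.inRange(bh,25,255))
```

Run:
```python
from h import *
c=arm.get_calibration("wrist");im=arm.get_image("wrist");cv2.imwrite("pics/w2.png",im);np.savez("w2.npz",**c);print(arm.read_state()["position"])
for i,im in enumerate((cv2.imread("pics/w1.png"),im)):
    print("T",threads(im).round(1).tolist());h=holes(im)
    print("H",[list(x.round(1)) for x in h if 285<x[0]<365 and 150<x[1]<310])
```

```text
[524.76389739  79.47818977 247.96699381]
T [[282.5, 3.5, 79.0], [241.6, 16.2, 90.0], [306.1, 84.7, 78.0], [267.5, 96.6, 78.0], [3.0, 151.2, 24.0]]
H [[np.float64(310.5), np.float64(161.0), np.float64(20.0)], [np.float64(333.7), np.float64(161.0), np.float64(24.0)], [np.float64(305.4), np.float64(169.1), np.float64(42.0)], [np.float64(342.4), np.float64(169.1), np.float64(41.0)], [np.float64(329.2), np.float64(210.3), np.float64(57.0)], [np.float64(349.7), np.float64(219.7), np.float64(35.0)], [np.float64(349.3), np.float64(231.3), np.float64(36.0)], [np.float64(305.9), np.float64(232.8), np.float64(20.0)], [np.float64(340.9), np.float64(232.8), np.float64(23.0)]]
T [[287.2, 78.1, 78.0], [248.4, 89.9, 78.0], [308.9, 151.1, 67.0], [272.1, 161.8, 66.0], [6.9, 217.8, 254.0]]
H [[np.float64(333.6), np.float64(210.6), np.float64(12.0)], [np.float64(307.4), np.float64(225.4), np.float64(22.0)], [np.float64(342.5), np.float64(225.6), np.float64(20.0)], [np.float64(325.5), np.float64(261.2), np.float64(47.0)], [np.float64(308.1), np.float64(282.7), np.float64(18.0)], [np.float64(341.0), np.float64(282.7), np.float64(27.0)]]
```

View pics/w2.png

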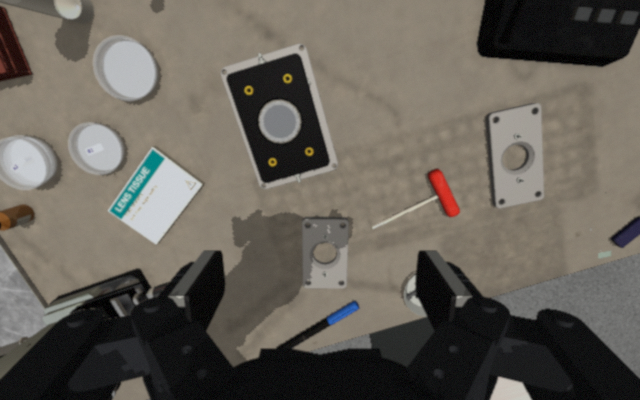

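In this view the threads are at (287,78), (248,90), (309,151) and (272,162). The plate's holes are at (307,225), (342,225), (308,283) and (341,283). Now I triangulate.

Run:
```python
from h import *
c1,c2=dict(np.load("w1.npz")),dict(np.load("w2.npz"))
T1=[[282.5,3.5],[241.6,16.2],[306.1,84.7],[267.5,96.6]];T2=[[287.2,78.1],[248.4,89.9],[308.9,151.1],[272.1,161.8]]
H1=[[306.5,169.1],[342.4,169.1],[305.9,232.8],[340.9,232.8]];H2=[[307.4,225.4],[342.5,225.6],[308.1,282.7],[341,282.7]]
def rep(n,P,z):
    for l,p in((n,tri(c1,P[0],c2,P[1])),(n+"@1",cast(c1,P[0],z)),(n+"@2",cast(c2,P[1],z))):
        v=(p[0]-p[2])+(p[1]-p[3]);w=(p[0]-p[1])+(p[2]-p[3]);print(l,p.mean(0).round(1),"yaw",np.degrees(np.arctan2(v[1],v[0])).round(2),"L,W",(np.hypot(*v[:2])/2).round(1),(np.hypot(*w[:2])/2).round(1),p[:,2:].ravel().round(1))
rep("T",(T1,T2),20);rep("H",(H1,H2),9.5)
```

```text
T [587.4 101.8  21. ] yaw -3.64 L,W 78.0 41.7 [18.4 21.8 21.3 22.4]
T@1 [587.5 102. ] yaw -3.66 L,W 78.0 42.0 []
T@2 [587.3 102. ] yaw -3.8 L,W 78.3 42.3 []
H [418.5 110.2  10.3] yaw -20.2 L,W 79.4 41.8 [11.7 12.3  9.2  8.1]
H@1 [418.3 110.2] yaw -20.69 L,W 78.5 41.7 []
H@2 [418.3 110.4] yaw -19.87 L,W 77.9 42.0 []
```

The two-view heights agree with the text: threads about 20 mm, plate top about 10 mm. Plate: (418.3,110.2) at -20°. Chamber: (587.4,102) at -3.7°. Next I move above the plate with the fingers at 66 mm and check how far the fingertips reach.

Run:
```python
from h import *
print(delta((418.3,110.2,80),np.radians(-20)))
```

```text
(array([-110.4 ,    6.91,  168.09]), array([0.0005, 0.0011, 0.005 ]))
```

Scaled: 168 mm / 750 = 0.224, 126 mm / 750 = 0.168, 0.005 rad / 6.2832 = 0.0008.

>>> move_tool:
  ticks:
    - [[-0.036, 0.0027, 0.056], [0, 0, 0.0008]]
    - [[-0.0733, 0.0053, 0.112], [0, 0, 0.0008]]
    - [[-0.1107, 0.0067, 0.168], [0, 0, 0.0008]]
    - [[-0.1472, 0.0092, 0.224], [0, 0, 0.0008]]
    - [[-0.1472, 0.0092, 0.224], [0, 0, 0.0008]]
    - [[-0.1472, 0.0092, 0.224], [0, 0, 0.0008]]
  finger_gap: 66

```text
clock: 2.55
position: [418.3, 109.9, 80.3]
ee_rot: [0.985, -0.173, -0.0, 0.001]
contact_force: [1.3, 0.2, 0.1]
gripper_width: 65.7
grasp_force: 0.0
```

Run:
```python
from h import *
im=arm.get_image("wrist");cv2.imwrite("pics/w3.png",im);print(delta((418.3,110.2,14),np.radians(-20)))
```

```text
(array([-1.55,  0.99, 67.25]), array([-0.0015, -0.0016,  0.0011]))
```

View pics/w3.png

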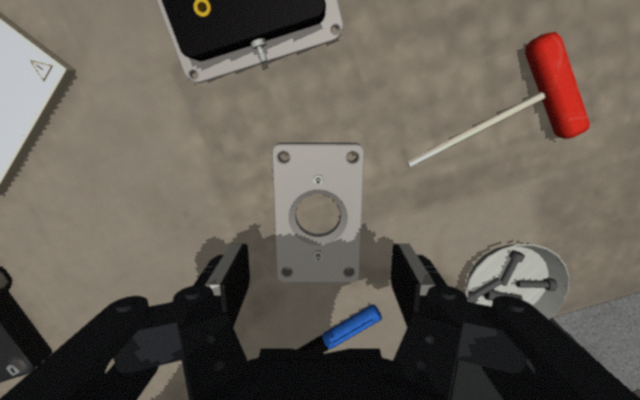

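The plate sits centred between the fingers: plate mid-column is about 318, with tips at 247 and 392, which puts the tips about 8 mm ahead of the TCP. The filter shadow and hex key are clear, so I descend and grip.

Scaled: 66.5 mm / 750 = 0.0887, 62 mm / 750 = 0.0827.

>>> move_tool:
  ticks:
    - [[0, 0, 0.04], [0, 0, 0]]
    - [[0, 0, 0.0693], [0, 0, 0]]
    - [[0, 0, 0.0827], [0, 0, 0]]
    - [[0, 0, 0.0887], [0, 0, 0]]
    - [[0, 0, 0.0887], [0, 0, 0]]
    - [[0, 0, 0.0887], [0, 0, 0]]

```text
clock: 3.2
position: [420.5, 109.9, 14.7]
ee_rot: [0.985, -0.174, 0.001, -0.001]
contact_force: [-0.1, -0.7, -0.3]
gripper_width: 66.5
grasp_force: 0.0
```

>>> move_tool:
  ticks:
    - [[0, 0, 0], [0, 0, 0]]
    - [[0, 0, 0], [0, 0, 0]]
    - [[0, 0, 0], [0, 0, 0]]
    - [[0, 0, 0], [0, 0, 0]]
    - [[0, 0, 0], [0, 0, 0]]
    - [[0, 0, 0], [0, 0, 0]]
  finger_gap: 40

```text
clock: 3.8
position: [420.3, 109.8, 15.2]
ee_rot: [0.985, -0.174, 0.001, -0.001]
contact_force: [-1.1, -0.5, 6.7]
gripper_width: 54.4
grasp_force: 62.4
```

Gripped at 62 N. Lifting.

Scaled: -90 mm / 750 = -0.12, -60 mm / 750 = -0.08.

>>> move_tool:
  ticks:
    - [[0, 0, -0.0133], [0, 0, 0]]
    - [[0, 0, -0.04], [0, 0, 0]]
    - [[0, 0, -0.08], [0, 0, 0]]
    - [[0, 0, -0.12], [0, 0, 0]]
    - [[0, 0, -0.12], [0, 0, 0]]
    - [[0, 0, -0.12], [0, 0, 0]]
    - [[0, 0, -0.12], [0, 0, 0]]

```text
clock: 4.5
position: [418.8, 108.9, 103.4]
ee_rot: [0.985, -0.175, -0.001, 0.0]
contact_force: [-0.4, 0.3, -0.9]
gripper_width: 54.2
grasp_force: 64.0
```

Run:
```python
from h import *
# average readings via camera calls; plate holes at the grasped height
for i in range(3):
    s=arm.read_state();c=arm.get_calibration("wrist");im=arm.get_image("wrist");print(s["position"].round(1),s["ee_rot"].round(4),delta((588,101.8,105),np.radians(-3.7)))
cv2.imwrite("pics/w4.png",im)
```

```text
[418.8 108.9 103.4] [ 9.846e-01 -1.747e-01 -6.000e-04  4.000e-04] (array([161.32, -51.59,  -2.23]), array([ 0.0015,  0.0016, -0.2866]))
[418.8 108.8 103.1] [ 9.846e-01 -1.747e-01 -8.000e-04  7.000e-04] (array([161.26, -51.5 ,  -2.38]), array([ 0.0017,  0.0017, -0.2864]))
[418.9 108.9 103. ] [ 9.846e-01 -1.746e-01 -9.000e-04  8.000e-04] (array([161.2 , -51.37,  -2.39]), array([ 0.0017,  0.0017, -0.2863]))
```

View pics/w4.png

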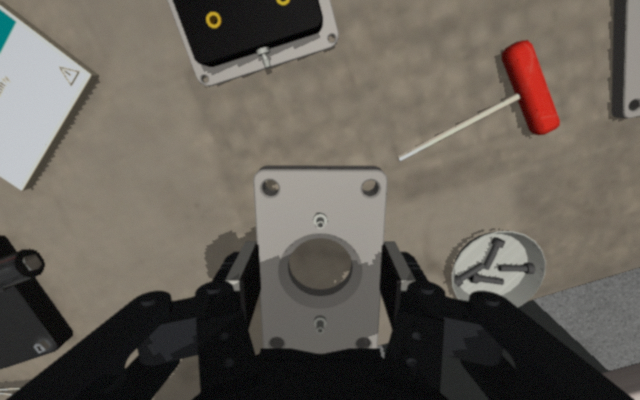

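The plate is held level, with its holes visible at (270,187), (370,187), (277,343) and (363,343). I'll measure its pose in the tool frame.

Add to h.py:
```python
def plate(im,guess,c,s):
    g=cv2.GaussianBlur(cv2.cvtColor(im,6),(3,3),0);pts=[]
    for x,y in guess:
        w=g[y-14:y+15,x-14:x+15];t,_=cv2.threshold(w,0,255,cv2.THRESH_OTSU)
        m=cv2.inRange(w,0,int(t));n,l,st,ce=cv2.connectedComponentsWithStats(m)
        i=l[14,14] or 1+np.argmin(np.hypot(*(ce[1:]-14).T))
        k=max(cv2.findContours((l==i).astype(np.uint8),0,1)[0],key=cv2.contourArea);e=cv2.fitEllipse(cv2.convexHull(k)) if len(cv2.convexHull(k))>4 else (ce[i],(0,0),0)
        pts.append([x-14+e[0][0],y-14+e[0][1]]);print("hole",np.round(pts[-1],1),np.round(e[1],1),st[i])
    O=np.float64([[39,21,10],[39,-21,10],[-39,21,10],[-39,-21,10]])
    _,r,t=cv2.solvePnP(O,np.float64(pts),c["K"],None)
    pr=cv2.projectPoints(O,r,t,c["K"],None)[0][:,0];print("res",np.round(pr-pts,1).tolist())
    Rc=cv2.Rodrigues(c["rvec"])[0];Rw=Rc.T@cv2.Rodrigues(r)[0];p=Rc.T@(t.ravel()-np.ravel(c["tvec"]))
    print("plate origin",p.round(1),"yaw",np.degrees(np.arctan2(Rw[1,0],Rw[0,0])).round(2),"tilt z",Rw[:,2].round(3),"in tool",Ro.from_quat(s["ee_rot"]).inv().apply(p-s["position"]).round(1))
    return np.array(pts)
```

Run:
```python
from h import *
c=arm.get_calibration("wrist");s=arm.read_state();im=cv2.imread("pics/w4.png")
p=plate(im,[(270,187),(370,187),(277,343),(363,343)],c,s)
for z in(96,98,100):print(z,cast(c,p,z).mean(0),np.diff(cast(c,p[:2],z),axis=0),cast(c,p[[0,1]],z)-cast(c,p[[2,3]],z))
```

```text
hole [269.6 187.7] [17.  18.2] [  5   6  18  18 242]
hole [370.5 188. ] [17.  19.1] [  5   7  19  17 258]
hole [276.9 352.8] [29.2 29.8] [  0   9  29  20 391]
hole [362.9 352.8] [28.9 30.1] [  0   9  29  20 394]
res [[0.4, 0.4], [-0.4, 0.3], [-1.9, -0.4], [1.9, -0.4]]
plate origin [416.3 109.   91.2] yaw -20.17 tilt z [ 0.082 -0.027  0.996] in tool [-2.5  0.8 11.7]
96 [413.24961255 110.15854356] [[-14.89354802 -40.23867798]] [[ 80.13248898 -29.42016525]
 [ 80.10189679 -29.35570908]]
98 [414.35576174 109.75898883] [[-14.67057897 -39.63627082]] [[ 78.93283762 -28.97972041]
 [ 78.90270342 -28.91622921]]
100 [415.46191094 109.35943409] [[-14.44760992 -39.03386366]] [[ 77.73318626 -28.53927557]
 [ 77.70351005 -28.47674933]]
```

Run:
```python
from h import *
c=arm.get_calibration("wrist");s=arm.read_state();R=Ro.from_quat(s["ee_rot"])
F=lambda uv,z:R.inv().apply(np.c_[cast(c,uv,z),np.full(len(uv),z)]-s["position"]).round(2)
for z in(98,99,100):print(z,F([[269.6,187.7],[370.5,188]],z).tolist(),"rear",F([[277,343],[363,343]],z).tolist(),"win",F([[320,265]],z).tolist())
```

```bash
python3 -c "
import cv2;im=cv2.imread('pics/w4.png');cv2.imwrite('pics/c4.png',cv2.resize(im[160:360,240:400],None,fx=3,fy=3,interpolation=2))"
```

```text
98 [[37.5, -20.28, 4.84], [37.35, 22.0, 4.93]] rear [[-40.78, -20.11, 4.95], [-40.86, 21.78, 5.04]] win [[1.46, 0.83, 4.94]]
99 [[37.77, -20.12, 3.84], [37.61, 21.84, 3.93]] rear [[-39.92, -19.96, 3.95], [-39.99, 21.62, 4.03]] win [[2.0, 0.83, 3.94]]
100 [[38.04, -19.96, 2.84], [37.88, 21.68, 2.93]] rear [[-39.06, -19.8, 2.95], [-39.13, 21.46, 3.03]] win [[2.54, 0.83, 2.93]]
```

View pics/c4.png

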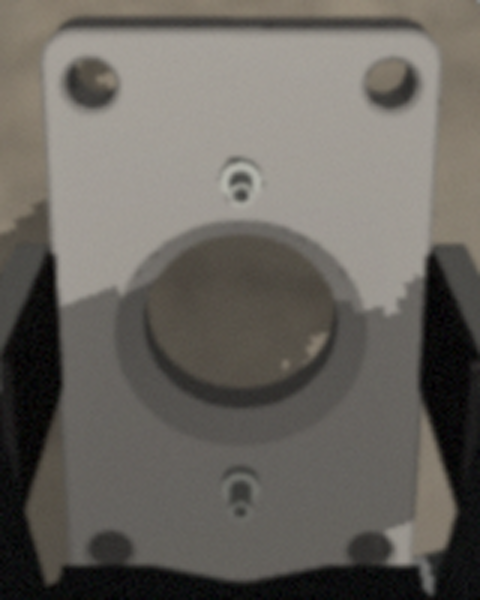

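Rear holes are at crop (110,547) and (370,547), so the plate is level. In the tool frame its centre is (-1.1, +0.8) and its underside is 14.3 mm below the TCP. Moving over the chamber at safe height.

Scaled: 161.4 mm / 750 = 0.2152, 110 mm / 750 = 0.1467, -0.2863 rad / 6.2832 = -0.0456.

>>> move_tool:
  ticks:
    - [[0.0267, -0.008, -0.0027], [0, 0, -0.0064]]
    - [[0.0667, -0.0213, -0.0031], [0, 0, -0.0159]]
    - [[0.1067, -0.0347, -0.0031], [0, 0, -0.0255]]
    - [[0.1467, -0.048, -0.0031], [0, 0, -0.035]]
    - [[0.1867, -0.0613, -0.0031], [0, 0, -0.043]]
    - [[0.2067, -0.0673, -0.0031], [0.0003, 0.0003, -0.0456]]
    - [[0.2152, -0.07, -0.0031], [0.0003, 0.0003, -0.0456]]
    - [[0.2152, -0.07, -0.0031], [0.0003, 0.0003, -0.0456]]
    - [[0.2152, -0.07, -0.0031], [0.0003, 0.0003, -0.0456]]
    - [[0.2152, -0.07, -0.0031], [0.0003, 0.0003, -0.0456]]

```text
clock: 5.65
position: [588.1, 103.2, 106.0]
ee_rot: [0.999, -0.032, 0.0, -0.001]
contact_force: [0.8, 0.3, -1.3]
gripper_width: 54.3
grasp_force: 64.0
```

Run:
```python
from h import *
im=arm.get_image("wrist");im=arm.get_image("wrist");cv2.imwrite("pics/w5.png",im);c=arm.get_calibration("wrist");np.savez("w5.npz",**c)
print(delta((588.55,102.77,44.8),np.radians(-3.7)),arm.read_state()["position"]);print(threads(im))
cv2.imwrite("pics/t5.png",arm.get_image("top"))
```

```text
(array([1.000e-02, 6.600e-01, 6.158e+01]), array([-0.0015, -0.0018,  0.0005])) [588.46638236 103.33984149 106.37923622]
[[288.70731707 155.09756098 164.        ]
 [352.94512195 155.32926829 164.        ]
 [292.84615385 262.44871795  78.        ]
 [347.4516129  262.80645161  62.        ]]
```

View pics/w5.png

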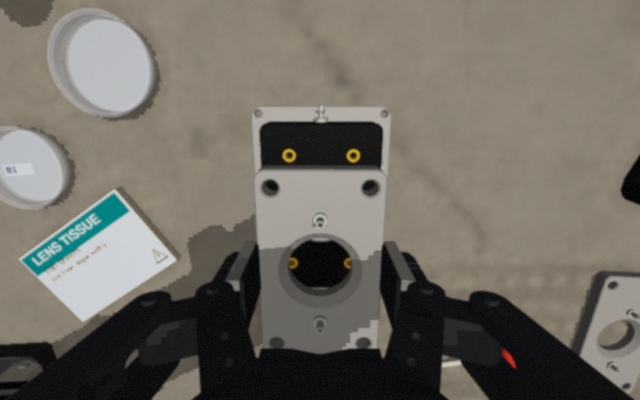

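The front threads are visible at (289,155) and (353,155), with the plate's front holes at (270,187) and (370,187). I'll compare them in the tool frame.

Run:
```python
from h import *
c=dict(np.load("w5.npz"));s=arm.read_state();R=Ro.from_quat(s["ee_rot"])
F=lambda uv,z:R.inv().apply(np.c_[cast(c,uv,z),np.full(len(uv),z)]-s["position"]).round(2)
zp=s["position"][2]-4.3
print(s["position"],"T",F([[288.7,155.1],[352.95,155.3]],20).tolist(),"H",F([[270.2,187.7],[370.3,187.9]],zp).tolist())
im=cv2.imread("pics/w5.png");print(holes(im)[:,:2].round(1).tolist())
```

```text
[588.61474193 103.32326296 106.42038133] T [[37.56, -19.52, 86.52], [37.43, 22.84, 86.46]] H [[37.24, -19.74, 4.4], [37.16, 22.03, 4.34]]
[[319.5, 114.4], [257.8, 113.2], [384.3, 113.2], [56.7, 142.8], [288.9, 154.9], [352.9, 155.1], [638.2, 158.2], [288.8, 164.8], [352.6, 165.0], [261.1, 168.5], [379.4, 168.4], [10.1, 169.4], [271.4, 185.1], [368.5, 185.1], [113.2, 194.7], [126.9, 209.8], [320.5, 213.1], [252.8, 216.5], [319.8, 221.1], [313.3, 224.6], [319.8, 235.3], [255.0, 252.0], [384.8, 252.9], [96.1, 249.5], [155.7, 252.6], [227.7, 263.8], [291.9, 255.3], [412.3, 264.7], [82.4, 259.8], [162.1, 259.1], [291.4, 262.8], [349.2, 262.7], [69.7, 268.4], [290.1, 269.2], [612.3, 284.8], [433.5, 286.0], [321.0, 292.5], [143.3, 297.6], [498.1, 297.7], [628.1, 311.2], [634.5, 314.9], [320.0, 316.4], [319.7, 323.7], [261.9, 349.1], [377.5, 349.3], [446.2, 359.8], [612.1, 366.3], [8.5, 385.2], [626.0, 385.7], [2.4, 397.4]]
```

Residual error is about (+0.3, +0.5) mm. Descending to about 10.5 mm above the top.

Scaled: 61 mm / 750 = 0.0813, 57 mm / 750 = 0.076, -0.0018 rad / 6.2832 = -0.0003.

>>> move_tool:
  ticks:
    - [[0.0003, 0.0007, 0.0267], [-0.0002, -0.0003, 0]]
    - [[0.0003, 0.0007, 0.0507], [-0.0002, -0.0003, 0]]
    - [[0.0003, 0.0007, 0.0667], [-0.0002, -0.0003, 0]]
    - [[0.0003, 0.0007, 0.076], [-0.0002, -0.0003, 0]]
    - [[0.0003, 0.0007, 0.0813], [-0.0002, -0.0003, 0]]
    - [[0.0003, 0.0007, 0.0813], [-0.0002, -0.0003, 0]]
    - [[0.0003, 0.0007, 0.0813], [-0.0002, -0.0003, 0]]
    - [[0.0003, 0.0007, 0.0813], [-0.0002, -0.0003, 0]]
    - [[0.0003, 0.0007, 0.0813], [-0.0002, -0.0003, 0]]

```text
clock: 6.7
position: [589.8, 102.9, 45.7]
ee_rot: [0.999, -0.032, 0.001, -0.0]
contact_force: [0.1, -0.1, -0.7]
gripper_width: 54.2
grasp_force: 64.0
```

Run:
```python
from h import *
im=arm.get_image("wrist");im=arm.get_image("wrist");c=arm.get_calibration("wrist");s=arm.read_state()
print(s["position"],s["ee_rot"].round(4),s["grasp_force"]);cv2.imwrite("pics/w6.png",im)
np.savez("w6.npz",**c);cv2.imwrite("pics/c6.png",cv2.resize(im[140:360,230:410],None,fx=2.7,fy=2.7,interpolation=2))
t=arm.get_image("top");cv2.imwrite("pics/t6.png",t)
```

```text
[589.64713648 102.80154521  45.505857  ] [ 9.995e-01 -3.230e-02  4.000e-04 -1.000e-04] 64.02239799499512
```

View pics/c6.png

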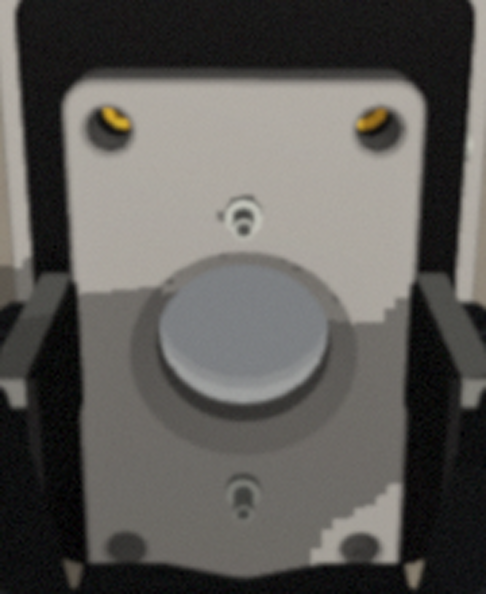

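Brass shows in the upper part of both front holes, at crop (117,118) and (372,120), symmetric left and right as the oblique view should give. Now a numeric check along x, using the brass edges and the chamber block's front edge.

Run:
```python
from h import *
c=dict(np.load("w6.npz"));s=arm.read_state();R=Ro.from_quat(s["ee_rot"]);im=cv2.imread("pics/w6.png")
F=lambda uv,z:R.inv().apply(np.c_[cast(c,uv,z),np.full(len(uv),z)]-s["position"])
zp=s["position"][2]-4.3
b,g,r=[im[...,i].astype(int) for i in range(3)]
m=((r-b>45)&(r>80)).astype(np.uint8);n,l,st,ce=cv2.connectedComponentsWithStats(m[140:230,230:410])
for i in range(1,n):
  if st[i,4]>10:
    y,x=np.nonzero(l==i);q=F(np.c_[x+230,y+140],20);print("brass",st[i],"tool x",q[:,0].min().round(1),q[:,0].max().round(1),"y",q[:,1].min().round(1),q[:,1].max().round(1))
h=[[230+109.5/2.7,140+129/2.7],[230+379/2.7,140+130/2.7]];print("holes",F(h,zp).round(2).tolist())
gr=cv2.cvtColor(im,6)
for u in(280,300,340,360):
    col=gr[60:165,u].astype(int);e=np.argmax(-np.diff(cv2.GaussianBlur(col.astype(np.float32),(1,5),0).ravel()))+60.5;print("front edge row",e,"tool x",F([[u,e]],20)[0,:2].round(1))
for v in(150,160):
    row=cv2.GaussianBlur(gr[v:v+1].astype(np.float32),(5,1),0).ravel();a=np.argmin(np.diff(row[200:290]))+200.5;d=np.argmax(np.diff(row[350:440]))+350.5;print("sides",a,d,F([[a,v],[d,v]],20)[:,1].round(1))
```

```text
brass [38 40 11  9 58] tool x 31.7 35.7 y -24.1 -19.3
brass [132  40  11   9  59] tool x 31.7 35.6 y 21.3 26.1
holes [[37.41, -19.63, 4.33], [37.24, 22.05, 4.32]]
front edge row 131.5 tool x [ 58.6 -17.4]
front edge row 131.5 tool x [58.6 -8.2]
front edge row 131.5 tool x [58.6 10.3]
front edge row 131.5 tool x [58.6 19.5]
sides 235.5 405.5 [-38.6  41.1]
sides 236.5 404.5 [-38.5  41. ]
```

Sideways the fit is within 0.1 mm. Both the brass edge and the block's front edge (corrected for its visible front face) put the threads about 1 mm towards tool -x, and the TCP reading agrees. I'll correct by -1 mm.

Scaled: -1 mm / 750 = -0.0013, -0.5 mm / 750 = -0.0007.

>>> move_tool:
  ticks:
    - [[-0.0007, 0, 0], [0, 0, 0]]
    - [[-0.0013, 0, 0], [0, 0, 0]]
    - [[-0.0013, 0, 0], [0, 0, 0]]
    - [[-0.0013, 0, 0], [0, 0, 0]]
    - [[-0.0013, 0, 0], [0, 0, 0]]
    - [[-0.0013, 0, 0], [0, 0, 0]]

```text
clock: 7.45
position: [588.5, 102.8, 45.1]
ee_rot: [0.999, -0.032, 0.0, 0.0]
contact_force: [-0.4, 0.9, -0.3]
gripper_width: 54.1
grasp_force: 64.0
```

Run:
```python
from h import *
im=arm.get_image("wrist");im=arm.get_image("wrist");c=arm.get_calibration("wrist");s=arm.read_state();R=Ro.from_quat(s["ee_rot"])
F=lambda uv,z:R.inv().apply(np.c_[cast(c,uv,z),np.full(len(uv),z)]-s["position"])
b,g,r=[im[...,i].astype(int) for i in range(3)]
m=((r-b>45)&(r>80)).astype(np.uint8);n,l,st,ce=cv2.connectedComponentsWithStats(m[140:230,230:410])
for i in range(1,n):
  if st[i,4]>10:
    y,x=np.nonzero(l==i);q=F(np.c_[x+230,y+140],20);print("brass centre x",q[:,0].min().round(1)+4.2,"y",q[:,1].min().round(1),q[:,1].max().round(1))
print(s["position"],s["grasp_force"],s["joint_vel"].round(4),s["clock"])
# plate height above block: front-hole separation gives plate-top z
import numpy as np
print("top-face hole sep at z", [(z,round(float(np.linalg.norm(np.diff(cast(c,[[270.6,187.8],[370.4,187.9]],z),axis=0))),2)) for z in(39,41,43)])
```

```text
brass centre x 37.400000000000006 y -23.9 -19.6
brass centre x 37.400000000000006 y 21.8 26.1
[588.47126871 102.84052565  45.08224204] 64.0224552154541 [-0.0002 -0.0007 -0.0011 -0.0008 -0.0018  0.001 ] 7.55
top-face hole sep at z [(39, 42.21), (41, 41.58), (43, 40.94)]
```

The threads now sit under the holes (37.4 against 37.3 mm), with about 10.5 mm clearance and the arm still. Handing in.

```bash
python3 -c "
from bench import arm
print(arm.job_done())"
```

```text
the job is handed in; nothing more can be done
None
```

I handed the job in at about 7.6 s, with cover_78 held still in the gripper about 10 mm above the chamber, level, and its holes within about 1 mm of the threads by my last wrist-camera check; the hand-in returned no verdict.

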